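# Park the glaze-spray compressor just past its compression peak

### The arm

A 6-joint arm with a two-finger parallel gripper is mounted at the origin on the work surface. World frame = base frame: x ahead of the robot, y to its left, z up, the work surface at z = 0. Lengths are in mm, angles in rad, forces in N, time in s.
With the tool pointing down it reaches from about 425 to 1125 mm from the base axis. Payload 14.9 kg.
Tool frame: the origin (TCP) lies midway between the tips of the shut fingers; the grasp point (between the pads) lies 19 mm behind it; z points along the fingers, y is the line along which they close (so a half turn about z gives the same grasp; the last joint's range is limited). The gripper opens to 91 mm and grips with 3 to 60 N. Pads are 32 mm wide; open, the fingers measure 118 mm over their backs; the gripper's body (76 mm by 178 mm) begins 60 mm behind the grasp point.
Start: joints at [1.141, 0.379, 1.734, -0, 1.028, -0.033], TCP at [270.536, 645.622, 213.932] pointing down, gripper open.
Joint ranges: [-2.77, 2.77], [-0.74, 2.19], [0, 2.66], [-1.06, 4.2], [0.31, 2.87], [-3.08, 3.08]. Speed limits (rad/s): [1.89, 1.89, 2.39, 3.14, 3.14, 3.14].

### API

Orientations are given as a rotation vector (axis times angle).
In Python, from workcell import ctrl, grab_frame gives the robot as it stands.
- The arm moves only by the tool move_arm, never from a script. Its argument "commands" is one flat list of numbers, 7 for each row, row after row: the closure in counts, from 0 (fully open) to 255 (shut), then the shift along the tool's x, y, z in m, then the turn, a rotation vector about the tool's x, y, z in degrees. A call has 1 to 10 rows; each row is the pose to reach, as a shift and turn from the pose commanded when the call began, along the tool's axes at that moment; what a row does not reach only later rows make up. A row lasts 1/8 s, in which the tool goes at most 62.5 mm and 10.7 degrees, less where a joint would pass 70% of its speed; a pose out of reach is approached as far as the arm can. A call with a gripper value outside its range is refused whole. The fingers move at their own pace and stop on an object; the grip force is fixed at half the most. Time passes only in rows, so rows that repeat a pose let the fingers close. It gives the time, the measured TCP pose, the force, the opening and the grip force at its end, in the units of the state.
- ctrl.read_state(): the state, without advancing time (a new reading comes with each control period).
- grab_frame(name): name is "scene" or "top" or "wrist"; returns a dict with "image" (384x512x3 uint8, blue, green, red), "depth" (384x512 float32, mm along the optical axis (not along the pixel's ray), 0 where there is no reading), "intrinsics" (3x3 intrinsics, pixels), "R" (3x3) and "t" (3): a world point X has camera coordinates R X + t. Camera axes: x right, y down, z forward; pixel columns grow to the right and rows downward; lengths in mm; the calibration is good to about 2 mm. A picture is of the moment at which its call begins.
- ctrl.hand_in(): hands the job in; it is judged then, once.
The state is a dict: "t": time; "qpos": joint angles; "joint_velocities": joint speeds; "joint_efforts": joint torques, N m; "ee_pos": TCP position; "ee_rot": TCP orientation; "wrist_force": force on the tool from outside, world axes, zero at the start; "torque": the same for the moment, N m; "grip_width": opening from 0.0 (shut) to 1.0 (fully open); "gripper_force": force on a finger pad.
Only numpy, scipy, OpenCV 4.12 (cv2) and the standard library are available. Lean on these libraries where they do the work, as an engineer would, in place of code of your own. Each camera call takes 0.05 s, during which the arm holds its last target. There are 200 camera calls.

### The job

Park the glaze-spray compressor: push the upright pin on its flat flywheel anticlockwise (seen from above), gently and without clamping the pin, feel the resistance rise to its peak and ease off, and stop just past the top of compression, where the wheel neither springs back nor runs on by itself; never run well past it. Then swing the brake lever beside the wheel all the way over, away from the side it leans to now, let go of everything, and leave the jar, the bowl and the tile stack alone.

Things in the scene. Friction and masses are not known exactly. Their poses are not given: they have to be found in the camera images.
- compressor: small grey compressor, fixed to the table; origin on the table under the flywheel axis (vertical). Its x axis points from the flywheel to the lying air tank, its y axis away from the brake lever. Housing under the wheel 160 mm wide, up to 120 mm high; air tank 110 mm thick, 300 mm long along y, centred 210 mm along x, top 125 mm above the table; the brake's block stands 200 mm along -y.
- flywheel: dark steel flywheel lying flat, 200 mm in diameter, 20 mm thick, about 2.5 kg; origin on its axis at its underside, 130 mm above the table (top face at 150 mm). Its x axis points from the axis to the pin. To be turned anticlockwise (positive yaw). How far ahead the top of compression lies differs every time (about 1.25 to 2.5 rad) and cannot be seen, only felt.
- pin_top (a point): centre of the top of the upright round black pin on the flywheel, 20 mm in diameter, 50 mm tall, 75 mm from the axis; its top is 200 mm above the table. Feel at the pin: dry drag of 5 N when moving slowly; the air adds to it from 1.7 rad before the top, most (8 N) 0.7 rad before it, nothing at the top. Standing still, the pin presses back with the air's share only (up to 6 N).
- hub_top (a point): centre of the flywheel's hub on the turning axis, 160 mm above the table. Past the top the air helps: the push needed at the pin is half the drag (2.5 N) 0.14 rad past the top and nothing 0.3 rad past it, after which the wheel runs on alone. Let go within 0.25 rad of the top, the drag holds it; earlier, it springs back.
- timing (a point): centre of the pump's timing disc, out of sight under the hub, 95 mm above the table: it orbits the wheel's axis with the wheel, 0.1 mm off it, without turning itself. At the top of compression it lies along the compressor's +x; past the top it moves to +y. The orbit is far smaller than the noise of the reading, so it cannot be used to find the top; that must be felt.
- brake (a joint): brake lever, rad: 0 = off, leaning to the compressor's -x side (0.5 rad off upright), 1.0 = fully over to +x, brake set. Turns about an axis along the compressor's y; stays where it is left; 1 N at its ball moves it.
- brake_tip (a point): centre of the black ball, 26 mm in diameter, at the end of the brake lever; 80 mm from the pivot, 157 mm above the table when off or set and 167 mm when upright
- brake_pivot (a point): pivot of the brake lever, 87 mm above the table
- glaze_jar: closed glaze jar, 70 mm in diameter, 90 mm tall, bystander; origin under its centre
- bowl: white ceramic bowl, 110 mm wide, 55 mm tall, bystander; origin under its centre
- tile_stack: stack of terracotta tiles, 90 x 90 x 45 mm, bystander; origin under its centre

How it is judged (in metres and radians):
On the way, in this order (a step that is already met when the one before it is completed fails the run):
1. the flywheel is turned over the peak and stopped just past it (0.01 to 0.32 rad past the top) (y of timing in the frame of compressor between 1e-06 and 3.1457e-05 m and x of timing in the frame of compressor above 0 m and angular speed of flywheel below 0.05 rad/s), for 0.3 s.
2. the brake lever is swung over (value of joint brake above 0.85 rad), for 0.2 s.
At the end, for the whole second after the job is handed in: the flywheel rests 0.01 to 0.32 rad past the top of compression (timing disc 0.001 to 0.0315 mm to +y, on the +x side), turning slower than 0.05 rad/s, and the brake lever is over, beyond 0.85 of its 1.0 rad (all of step 1 and value of joint brake above 0.85 rad); the robot touches nothing.
It fails at once if the flywheel is turned well past the top (more than 0.6 rad) (y of timing in the frame of compressor above 5.6464e-05 m).
It fails at once if the robot presses on the flywheel or its pin with more than 30 N (clamping or forcing it) (contact force between any of the fingers, the arm and flywheel above 30 N).
It fails at once if a bystander is moved more than 20 mm (distance of any of glaze_jar, bowl, tile_stack from where it was at the start of the episode above 0.02 m).
It also fails if it takes over 72 s, if anything falls off the work surface, if the arm or the gripper's body presses on something with over 40 N, if the wrist force passes 120 N, or if a joint passes its speed limit or range.

## Working session

There is one attempt and no reset: what is moved stays moved. The work goes in short steps, Python scripts to look and compute and a tool call to move; the robot and the scene stay as the last step left them, time stands still between calls to the robot, and variables do not carry over. Pictures are saved under pics/ and viewed, at most 10 in all, crops included, and the job is handed in when it is done.

Besides the shell and the picture viewer there is one more tool, called after ">>>" as name(argument=value, ...), one argument or row to a line, values as JSON. move_arm: Moves the arm, as the interface text tells. Its arguments: {"type":"object","properties":{"commands":{"type":"array","items":{"type":"number"}}},"required":["commands"]}

```bash
mkdir -p pics; python3 - <<'E'
from workcell import ctrl, grab_frame
import cv2,numpy as np,pickle
s=ctrl.read_state();print(s['t'],s['ee_pos'],s['ee_rot'],s['wrist_force'],s['grip_width'])
f={n:grab_frame(n) for n in("scene","top")}
pickle.dump(f,open('f0.pkl','wb'))
for n in f:
  cv2.imwrite(f'pics/{n}0.png',f[n]['image']);print(n,f[n]['intrinsics'].tolist(),(-f[n]['R'].T@f[n]['t']).round())
E
```

```text
0.0 [270.36367918 645.24820603 213.27848995] [-6.19165798e-01 -3.07973391e+00  1.67816308e-03] [ 0.25617072 -0.52276165  0.71860793] 0.9999643716087169
scene [[453.5639622658476, 0.0, 260.37324904449827], [0.0, 453.5639622658476, 194.80000697746385], [0.0, 0.0, 1.0]] [1118.  967.  960.]
top [[463.45759705147765, 0.0, 256.5653473760941], [0.0, 463.45759705147765, 197.70501378148742], [0.0, 0.0, 1.0]] [ 315.   42. 1508.]
```

View pics/top0.png

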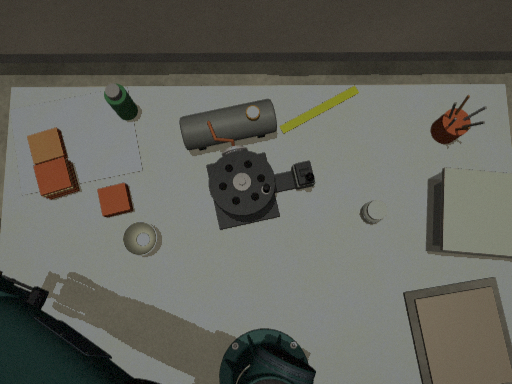

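View pics/scene0.png

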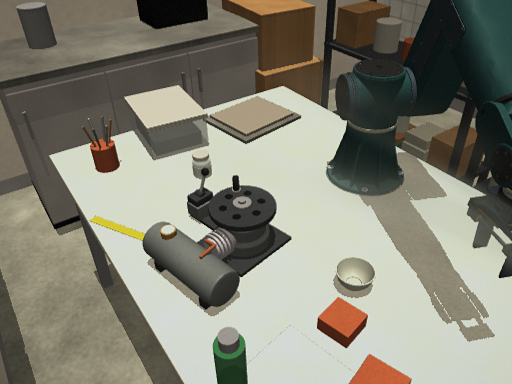

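The top view shows the hub near (242,182), the pin near (266,189), the brake block at (303,175), the tank at (228,125), the jar at (372,212) and the bowl at (140,238). In the scene view the pin top is near (236,178) and the brake ball near (205,171).

```bash
cat > h.py <<'E'
import numpy as np,cv2
def ray(f,u,v,z):
    R,t,K=f['R'],f['t'],f['intrinsics']
    c=-R.T@t; d=R.T@np.linalg.inv(K)@[u,v,1]
    return (c+d*(z-c[2])/d[2])
def proj(f,X):
    p=f['intrinsics']@(f['R']@np.array(X,float)+f['t']); return p[:2]/p[2]
E
python3 - <<'E'
from h import *;import pickle
f=pickle.load(open('f0.pkl','rb'))
T,S=f['top'],f['scene']
for n,(u,v),z in[('hub',(242,182),160),('pin',(266,189),200),('brake',(309,178),157),('tank',(228,125),125),('jar',(372,212),90)]:
    print(n,ray(T,u,v,z).round(1), )
for n,(u,v),z in[('hub',(241,202),160),('pin',(236,179),200),('brake',(205,171),157)]: print(n,ray(S,u,v,z).round(1))
a=cv2.resize(T['image'][140:240,195:325],None,fx=6,fy=6,interpolation=cv2.INTER_CUBIC)
b=cv2.resize(S['image'][150:250,170:300],None,fx=6,fy=6,interpolation=cv2.INTER_CUBIC)
a=np.clip(a*1.8,0,255).astype('uint8');b=np.clip(b*1.8,0,255).astype('uint8')
cv2.imwrite('pics/ct.png',a);cv2.imwrite('pics/cs.png',b)
E
```

```text
hub [577.5  62.4 160. ]
pin [548.6  -6.8 200. ]
brake [ 588.3 -137.   157. ]
tank [764.5 105.  125. ]
jar [ 492.8 -337.8   90. ]
hub [582.   60.6 160. ]
pin [560.6   2.1 200. ]
brake [ 586.2 -149.7  157. ]
```

View pics/ct.png

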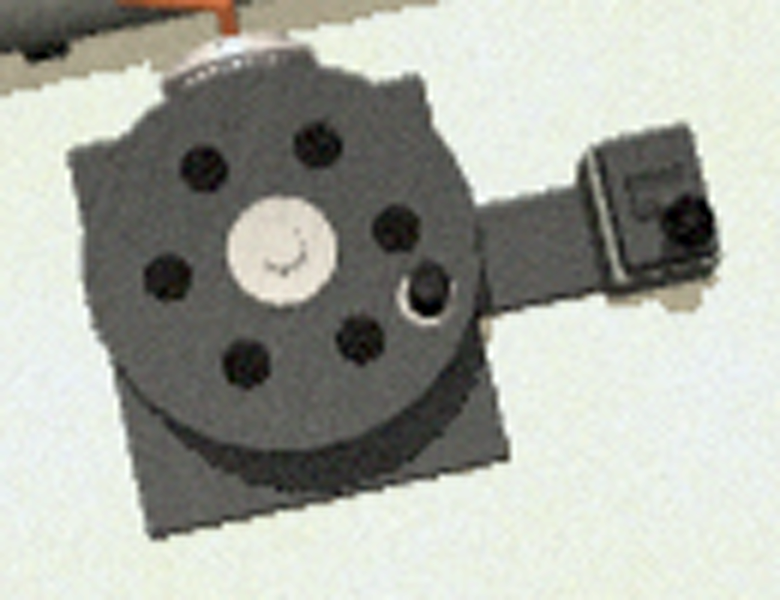

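View pics/cs.png

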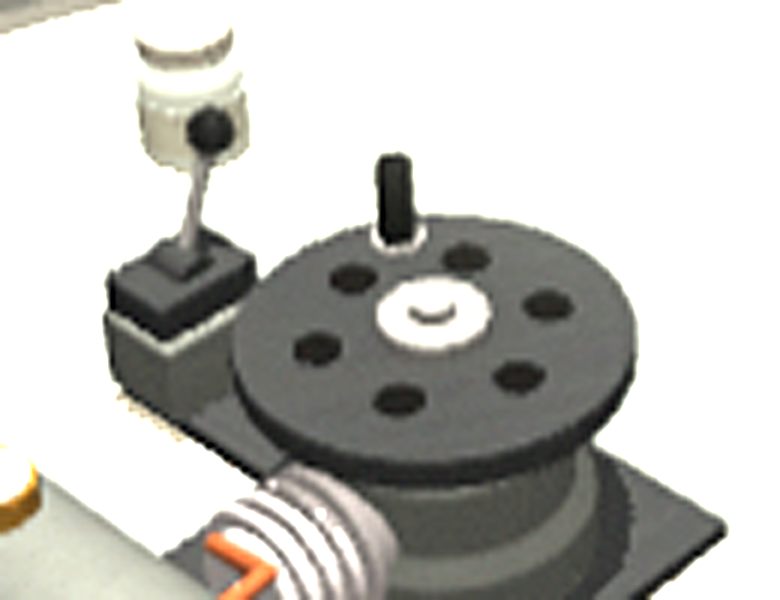

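The close crops refine the positions. Top: hub (241.8,181.5), pin top (267,186.7), ball (309.8,176.7). Scene: hub (242,202), pin top (235.7,176.7), ball (205.2,171.7).

```bash
python3 - <<'E'
from h import *;import pickle
from workcell import ctrl
from scipy.spatial.transform import Rotation as Ro
f=pickle.load(open('f0.pkl','rb'));T,S=f['top'],f['scene']
def tri(a,b):
    P=[x['intrinsics']@np.c_[x['R'],x['t']] for x in(T,S)]
    X=cv2.triangulatePoints(P[0],P[1],np.array(a,float).reshape(2,1),np.array(b,float).reshape(2,1))[:,0];return X[:3]/X[3]
D={}
for n,a,b,z in[('hub',(241.8,181.5),(242,202),160),('pin',(267,186.7),(235.7,176.7),200),('ball',(309.8,176.7),(205.2,171.7),157)]:
    D[n]=tri(a,b);print(n,D[n].round(1),ray(T,*a,z).round(1),ray(S,*b,z).round(1))
# yaw from base plate lower edge (crop px), z about 5
q=[ray(T,195+u/6,140+v/6,5) for u,v in[(150,535),(508,458)]];d=q[0]-q[1];print('yaw',np.degrees(np.arctan2(-d[0],d[1])),np.linalg.norm(d))
d=D['pin']-D['hub'];print('pin r',np.hypot(*d[:2]),'th',np.degrees(np.arctan2(d[1],d[0])))
s=ctrl.read_state();R=Ro.from_rotvec(s['ee_rot']).as_matrix();print(np.degrees(np.arctan2(R[1,0],R[0,0])))
E
```

```text
hub [579.4  62.7 160.1] [579.  63. 160.] [579.7  62.3 160. ]
pin [555.   -9.5 199.7] [555.3  -9.8 200. ] [554.9  -8.8 200. ]
ball [ 591.1 -138.7  162.1] [ 592.2 -139.5  157. ] [ 587.7 -145.7  157. ]
yaw 11.562634828977169 198.65188028127653
pin r 76.28828075332477 th -108.66877210263762
157.26581678354444
```

>>> move_arm(
  commands=[255, -0.238, -0.248, 0.0, 0, 0, 88, 255, -0.238, -0.248, 0.0, 0, 0, 88, 255, -0.238, -0.248, 0.0, 0, 0, 88, 255, -0.238, -0.248, 0.0, 0, 0, 88, 255, -0.238, -0.248, 0.0, 0, 0, 88, 255, -0.238, -0.248, 0.0, 0, 0, 88, 255, -0.238, -0.248, 0.0, 0, 0, 88, 255, -0.238, -0.248, 0.0, 0, 0, 88, 255, -0.238, -0.248, 0.0, 0, 0, 88, 255, -0.238, -0.248, 0.0, 0, 0, 88],
)

```text
t: 1.35
ee_pos: [394.1, 324.9, 213.8]
ee_rot: [2.582, 1.79, -0.0]
wrist_force: [-0.5, -0.3, -0.6]
grip_width: 0.006
gripper_force: 0.0
```

>>> move_arm(
  commands=[255, -0.258, 0.225, 0.0, 0, 0, 88, 255, -0.258, 0.225, 0.0, 0, 0, 88, 255, -0.258, 0.225, 0.0, 0, 0, 88, 255, -0.258, 0.225, 0.0, 0, 0, 88, 255, -0.258, 0.225, 0.0, 0, 0, 88, 255, -0.258, 0.225, 0.0, 0, 0, 88, 255, -0.258, 0.225, 0.0, 0, 0, 88, 255, -0.258, 0.225, 0.0, 0, 0, 88, 255, -0.258, 0.225, 0.0, 0, 0, 88, 255, -0.258, 0.225, 0.0, 0, 0, 88],
)

```text
t: 2.6
ee_pos: [513.3, 4.1, 213.9]
ee_rot: [3.101, -0.504, -0.0]
wrist_force: [-0.8, 0.7, 0.5]
grip_width: 0.008
gripper_force: 0.0
```

>>> move_arm(
  commands=[255, 0, 0, 0.02, 0, 0, 0, 255, 0, 0, 0.045, 0, 0, 0, 255, 0, 0, 0.045, 0, 0, 0, 255, 0, 0, 0.045, 0, 0, 0],
)

```text
t: 3.1
ee_pos: [513.7, 4.1, 169.7]
ee_rot: [-3.1, 0.508, -0.001]
wrist_force: [1.1, -0.3, 0.5]
grip_width: 0.004
gripper_force: 0.0
```

```bash
cat >> h.py <<'E'
def st(n=1):
    from workcell import ctrl
    from scipy.spatial.transform import Rotation as Ro
    s=ctrl.read_state();R=Ro.from_rotvec(s['ee_rot']).as_matrix()
    w=np.array(s['wrist_force']);p=np.array(s['ee_pos']);hub=np.array([579.4,62.7,0])
    c=R.T@(p-hub)
    print('t',round(s['t'],2),'p',p.round(1),'psi',round(np.degrees(np.arctan2(R[1,0],R[0,0])),2),'rel hub(tool)',c.round(1),'F tool',(R.T@w).round(2),'q',np.round(s['qpos'],2))
E
python3 - <<'E'
from h import *
from workcell import grab_frame
st()
cv2.imwrite('pics/w.png',np.hstack([grab_frame('scene')['image'][120:280,120:380]]).repeat(3,0).repeat(3,1))
E
```

```text
t 3.1 p [513.7   4.1 169.7] psi -18.63 rel hub(tool) [ -43.4   76.5 -169.7] F tool [ 1.15 -0.05 -0.49] q [-0.04  0.15  2.13 -0.    0.86  1.86]
```

View pics/w.png

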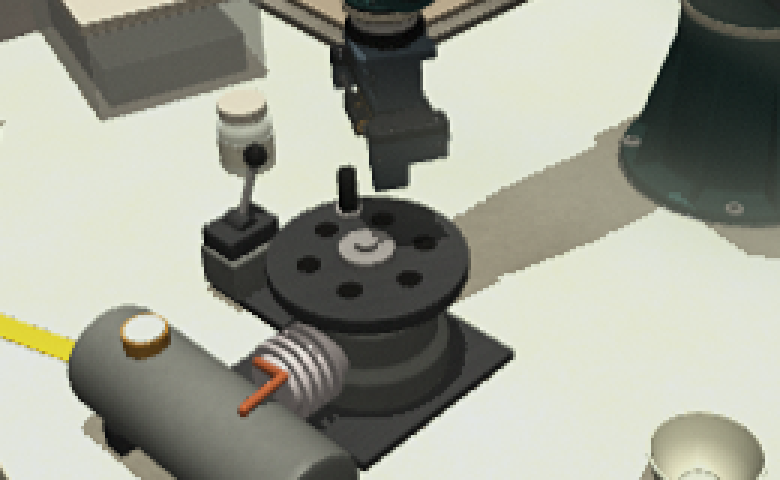

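Fingers are shut and behind the pin (scene crop, pin at (347,185), finger tips at (390,180)). Closing the gap slowly.

>>> move_arm(
  commands=[255, 0.005, 0, 0, 0, 0, 0, 255, 0.01, 0, 0, 0, 0, 0, 255, 0.013, 0, 0, 0, 0, 0, 255, 0.015, 0, 0, 0, 0, 0],
)

```text
t: 3.65
ee_pos: [527.7, -1.0, 168.9]
ee_rot: [3.1, -0.511, -0.0]
wrist_force: [-0.8, -0.4, -0.0]
grip_width: 0.006
gripper_force: 0.0
```

>>> move_arm(
  commands=[255, 0.00134, 0.00046, 0, 0, 0, -1, 255, 0.00269, 0.0009, 0, 0, 0, -2, 255, 0.00404, 0.00131, 0, 0, 0, -3, 255, 0.0054, 0.0017, 0, 0, 0, -4],
)

```text
t: 4.15
ee_pos: [531.3, -4.1, 168.6]
ee_rot: [3.116, -0.401, -0.003]
wrist_force: [-4.9, 1.9, 2.1]
grip_width: 0.004
gripper_force: 2.7
```

```bash
python3 -c "from h import st;st()"
```

```text
t 4.15 p [531.3  -4.1 168.6] psi -14.67 rel hub(tool) [ -30.    76.9 -168.6] F tool [-5.23 -0.58 -2.14] q [-0.05  0.18  2.1   0.    0.87  1.77]
```

>>> move_arm(
  commands=[255, 0.00134, 0.00046, 0, 0, 0, -1, 255, 0.00269, 0.0009, 0, 0, 0, -2, 255, 0.00404, 0.00131, 0, 0, 0, -3, 255, 0.0054, 0.0017, 0, 0, 0, -4],
)

```text
t: 4.65
ee_pos: [536.1, -7.3, 168.7]
ee_rot: [3.128, -0.292, -0.003]
wrist_force: [-6.7, 0.0, 1.5]
grip_width: 0.003
gripper_force: 2.6
```

```bash
python3 -c "from h import st;st()"
```

```text
t 4.65 p [536.1  -7.3 168.7] psi -10.66 rel hub(tool) [ -29.9   76.8 -168.6] F tool [-6.54  1.21 -1.45] q [-0.06  0.19  2.09 -0.    0.87  1.7 ]
```

>>> move_arm(
  commands=[255, 0.00134, 0.00046, 0, 0, 0, -1, 255, 0.00269, 0.0009, 0, 0, 0, -2, 255, 0.00404, 0.00131, 0, 0, 0, -3, 255, 0.0054, 0.0017, 0, 0, 0, -4],
)

```text
t: 5.15
ee_pos: [541.1, -10.0, 168.7]
ee_rot: [3.136, -0.183, -0.003]
wrist_force: [-4.6, -1.0, 2.5]
grip_width: 0.005
gripper_force: 2.5
```

```bash
python3 -c "from h import st;st()"
```

```text
t 5.15 p [541.1 -10.  168.7] psi -6.66 rel hub(tool) [ -29.9   76.7 -168.6] F tool [-4.4   1.55 -2.53] q [-0.06  0.19  2.08 -0.    0.87  1.63]
```

>>> move_arm(
  commands=[255, 0.00134, 0.00046, 0, 0, 0, -1, 255, 0.00269, 0.0009, 0, 0, 0, -2, 255, 0.00404, 0.00131, 0, 0, 0, -3, 255, 0.0054, 0.0017, 0, 0, 0, -4],
)

```text
t: 5.65
ee_pos: [546.3, -12.4, 168.7]
ee_rot: [3.14, -0.073, -0.003]
wrist_force: [-4.9, -1.1, 2.9]
grip_width: 0.005
gripper_force: 2.5
```

```bash
python3 -c "from h import st;st()"
```

```text
t 5.65 p [546.3 -12.4 168.7] psi -2.66 rel hub(tool) [ -29.9   76.6 -168.6] F tool [-4.84  1.33 -2.88] q [-0.07  0.2   2.07 -0.    0.87  1.55]
```

>>> move_arm(
  commands=[255, 0.00134, 0.00046, 0, 0, 0, -1, 255, 0.00269, 0.0009, 0, 0, 0, -2, 255, 0.00404, 0.00131, 0, 0, 0, -3, 255, 0.0054, 0.0017, 0, 0, 0, -4],
)

```text
t: 6.15
ee_pos: [551.6, -14.4, 168.7]
ee_rot: [3.141, 0.037, -0.003]
wrist_force: [-4.6, -2.4, 2.0]
grip_width: 0.002
gripper_force: 2.4
```

```bash
python3 -c "from h import st;st()"
```

```text
t 6.15 p [551.6 -14.4 168.7] psi 1.34 rel hub(tool) [ -29.9   76.4 -168.6] F tool [-4.68  2.28 -1.99] q [-0.07  0.21  2.06 -0.    0.88  1.48]
```

>>> move_arm(
  commands=[255, 0.00134, 0.00046, 0, 0, 0, -1, 255, 0.00269, 0.0009, 0, 0, 0, -2, 255, 0.00404, 0.00131, 0, 0, 0, -3, 255, 0.0054, 0.0017, 0, 0, 0, -4],
)

```text
t: 6.65
ee_pos: [557.1, -16.0, 168.6]
ee_rot: [3.138, 0.146, -0.003]
wrist_force: [-5.2, -2.9, 0.4]
grip_width: 0.006
gripper_force: 2.4
```

```bash
python3 -c "from h import st;st()"
```

```text
t 6.65 p [557.1 -16.  168.6] psi 5.34 rel hub(tool) [ -29.8   76.3 -168.6] F tool [-5.47  2.44 -0.35] q [-0.07  0.22  2.05 -0.    0.88  1.41]
```

>>> move_arm(
  commands=[255, 0.00134, 0.00046, 0, 0, 0, -1, 255, 0.00269, 0.0009, 0, 0, 0, -2, 255, 0.00404, 0.00131, 0, 0, 0, -3, 255, 0.0054, 0.0017, 0, 0, 0, -4],
)

```text
t: 7.15
ee_pos: [562.6, -17.2, 168.6]
ee_rot: [3.131, 0.256, -0.003]
wrist_force: [-4.3, -2.7, 1.2]
grip_width: 0.006
gripper_force: 2.4
```

```bash
python3 -c "from h import st;st()"
```

```text
t 7.15 p [562.6 -17.2 168.6] psi 9.34 rel hub(tool) [ -29.9   76.1 -168.6] F tool [-4.71  1.98 -1.16] q [-0.07  0.23  2.04 -0.    0.88  1.34]
```

>>> move_arm(
  commands=[255, 0.00134, 0.00046, 0, 0, 0, -1, 255, 0.00269, 0.0009, 0, 0, 0, -2, 255, 0.00404, 0.00131, 0, 0, 0, -3, 255, 0.0054, 0.0017, 0, 0, 0, -4],
)

```text
t: 7.65
ee_pos: [568.2, -18.1, 168.6]
ee_rot: [3.12, 0.365, -0.003]
wrist_force: [-5.3, -3.5, 1.7]
grip_width: 0.002
gripper_force: 2.4
```

```bash
python3 -c "from h import st;st()"
```

```text
t 7.65 p [568.2 -18.1 168.6] psi 13.35 rel hub(tool) [ -29.8   76.  -168.6] F tool [-6.    2.16 -1.73] q [-0.07  0.24  2.02 -0.    0.88  1.27]
```

>>> move_arm(
  commands=[255, 0.00134, 0.00046, 0, 0, 0, -1, 255, 0.00269, 0.0009, 0, 0, 0, -2, 255, 0.00404, 0.00131, 0, 0, 0, -3, 255, 0.0054, 0.0017, 0, 0, 0, -4],
)

```text
t: 8.15
ee_pos: [573.8, -18.5, 168.6]
ee_rot: [3.105, 0.474, -0.003]
wrist_force: [-5.4, -4.3, 1.2]
grip_width: 0.008
gripper_force: 2.5
```

```bash
python3 -c "from h import st;st()"
```

```text
t 8.15 p [573.8 -18.5 168.6] psi 17.34 rel hub(tool) [ -29.9   75.8 -168.5] F tool [-6.42  2.47 -1.21] q [-0.07  0.24  2.01 -0.    0.89  1.2 ]
```

>>> move_arm(
  commands=[255, 0.00134, 0.00046, 0, 0, 0, -1, 255, 0.00269, 0.0009, 0, 0, 0, -2, 255, 0.00404, 0.00131, 0, 0, 0, -3, 255, 0.0054, 0.0017, 0, 0, 0, -4],
)

```text
t: 8.65
ee_pos: [579.5, -18.6, 168.6]
ee_rot: [3.087, 0.582, -0.003]
wrist_force: [-4.7, -3.7, 1.1]
grip_width: 0.001
gripper_force: 2.7
```

```bash
python3 -c "from h import st;st()"
```

```text
t 8.65 p [579.5 -18.6 168.6] psi 21.34 rel hub(tool) [ -29.8   75.7 -168.5] F tool [-5.68  1.71 -1.1 ] q [-0.07  0.25  2.   -0.    0.89  1.13]
```

>>> move_arm(
  commands=[255, 0.00134, 0.00046, 0, 0, 0, -1, 255, 0.00269, 0.0009, 0, 0, 0, -2, 255, 0.00404, 0.00131, 0, 0, 0, -3, 255, 0.0054, 0.0017, 0, 0, 0, -4],
)

```text
t: 9.15
ee_pos: [585.1, -18.3, 168.6]
ee_rot: [3.065, 0.689, -0.003]
wrist_force: [-4.3, -3.6, 0.8]
grip_width: 0.003
gripper_force: 2.8
```

```bash
python3 -c "from h import st;st()"
```

```text
t 9.15 p [585.1 -18.3 168.6] psi 25.34 rel hub(tool) [ -29.9   75.6 -168.5] F tool [-5.39  1.44 -0.79] q [-0.07  0.26  1.99 -0.    0.89  1.06]
```

>>> move_arm(
  commands=[255, 0.00134, 0.00046, 0, 0, 0, -1, 255, 0.00269, 0.0009, 0, 0, 0, -2, 255, 0.00404, 0.00131, 0, 0, 0, -3, 255, 0.0054, 0.0017, 0, 0, 0, -4],
)

```text
t: 9.65
ee_pos: [590.7, -17.6, 168.6]
ee_rot: [3.039, 0.796, -0.003]
wrist_force: [-5.1, -6.1, 1.2]
grip_width: 0.006
gripper_force: 3.2
```

```bash
python3 -c "from h import st;st()"
```

```text
t 9.65 p [590.7 -17.6 168.6] psi 29.35 rel hub(tool) [ -29.9   75.5 -168.5] F tool [-7.46  2.85 -1.23] q [-0.07  0.27  1.98 -0.    0.89  0.99]
```

>>> move_arm(
  commands=[255, 0.00134, 0.00046, 0, 0, 0, -1, 255, 0.00269, 0.0009, 0, 0, 0, -2, 255, 0.00404, 0.00131, 0, 0, 0, -3, 255, 0.0054, 0.0017, 0, 0, 0, -4],
)

```text
t: 10.15
ee_pos: [596.3, -16.6, 168.6]
ee_rot: [3.009, 0.901, -0.003]
wrist_force: [-4.5, -6.4, 1.4]
grip_width: 0.007
gripper_force: 3.6
```

```bash
python3 -c "from h import st;st()"
```

```text
t 10.15 p [596.3 -16.6 168.6] psi 33.35 rel hub(tool) [ -29.8   75.5 -168.6] F tool [-7.26  2.85 -1.35] q [-0.07  0.28  1.97 -0.    0.9   0.92]
```

>>> move_arm(
  commands=[255, 0.00134, 0.00046, 0, 0, 0, -1, 255, 0.00269, 0.0009, 0, 0, 0, -2, 255, 0.00404, 0.00131, 0, 0, 0, -3, 255, 0.0054, 0.0017, 0, 0, 0, -4],
)

```text
t: 10.65
ee_pos: [601.8, -15.2, 168.7]
ee_rot: [2.976, 1.006, -0.003]
wrist_force: [-4.8, -8.5, 1.7]
grip_width: 0.005
gripper_force: 4.0
```

>>> move_arm(
  commands=[255, 0.00134, 0.00046, 0, 0, 0, -1, 255, 0.00269, 0.0009, 0, 0, 0, -2, 255, 0.00404, 0.00131, 0, 0, 0, -3, 255, 0.0054, 0.0017, 0, 0, 0, -4],
)

```text
t: 11.15
ee_pos: [607.3, -13.4, 168.7]
ee_rot: [2.938, 1.109, -0.003]
wrist_force: [-4.8, -8.3, 1.9]
grip_width: 0.005
gripper_force: 4.5
```

>>> move_arm(
  commands=[255, 0.00134, 0.00046, 0, 0, 0, -1, 255, 0.00269, 0.0009, 0, 0, 0, -2, 255, 0.00404, 0.00131, 0, 0, 0, -3, 255, 0.0054, 0.0017, 0, 0, 0, -4],
)

```text
t: 11.65
ee_pos: [612.6, -11.3, 168.8]
ee_rot: [2.898, 1.211, -0.003]
wrist_force: [-2.8, -10.5, 1.3]
grip_width: 0.007
gripper_force: 5.1
```

>>> move_arm(
  commands=[255, 0.00134, 0.00046, 0, 0, 0, -1, 255, 0.00269, 0.0009, 0, 0, 0, -2, 255, 0.00404, 0.00131, 0, 0, 0, -3, 255, 0.0054, 0.0017, 0, 0, 0, -4],
)

```text
t: 12.15
ee_pos: [617.7, -8.8, 168.8]
ee_rot: [2.853, 1.311, -0.002]
wrist_force: [-2.4, -11.7, 2.0]
grip_width: 0.007
gripper_force: 5.5
```

>>> move_arm(
  commands=[255, 0.00134, 0.00046, 0, 0, 0, -1, 255, 0.00269, 0.0009, 0, 0, 0, -2, 255, 0.00404, 0.00131, 0, 0, 0, -3, 255, 0.0054, 0.0017, 0, 0, 0, -4],
)

```text
t: 12.65
ee_pos: [622.7, -5.9, 168.9]
ee_rot: [2.806, 1.41, -0.002]
wrist_force: [-2.3, -13.2, 2.2]
grip_width: 0.007
gripper_force: 5.9
```

>>> move_arm(
  commands=[255, 0.00134, 0.00046, 0, 0, 0, -1, 255, 0.00269, 0.0009, 0, 0, 0, -2, 255, 0.00404, 0.00131, 0, 0, 0, -3, 255, 0.0054, 0.0017, 0, 0, 0, -4],
)

```text
t: 13.15
ee_pos: [627.3, -2.8, 168.9]
ee_rot: [2.755, 1.507, -0.002]
wrist_force: [-2.0, -14.2, 1.5]
grip_width: 0.005
gripper_force: 6.2
```

>>> move_arm(
  commands=[255, 0.00134, 0.00046, 0, 0, 0, -1, 255, 0.00269, 0.0009, 0, 0, 0, -2, 255, 0.00404, 0.00131, 0, 0, 0, -3, 255, 0.0054, 0.0017, 0, 0, 0, -4],
)

```text
t: 13.65
ee_pos: [631.9, 0.8, 169.1]
ee_rot: [2.7, 1.602, -0.002]
wrist_force: [-0.7, -14.1, 1.6]
grip_width: 0.003
gripper_force: 6.6
```

```bash
python3 -c "from h import st;st()"
```

```text
t 13.65 p [631.9   0.8 169.1] psi 61.35 rel hub(tool) [ -29.5   76.  -168.9] F tool [-12.7    6.14  -1.6 ] q [-0.03  0.33  1.9  -0.    0.91  0.47]
```

>>> move_arm(
  commands=[255, 0.00134, 0.00046, 0, 0, 0, -1, 255, 0.00269, 0.0009, 0, 0, 0, -2, 255, 0.00404, 0.00131, 0, 0, 0, -3, 255, 0.0054, 0.0017, 0, 0, 0, -4],
)

```text
t: 14.15
ee_pos: [636.2, 4.6, 169.1]
ee_rot: [2.642, 1.695, -0.001]
wrist_force: [-0.1, -14.3, 2.2]
grip_width: 0.002
gripper_force: 6.8
```

>>> move_arm(
  commands=[255, 0.00134, 0.00046, 0, 0, 0, -1, 255, 0.00269, 0.0009, 0, 0, 0, -2, 255, 0.00404, 0.00131, 0, 0, 0, -3, 255, 0.0054, 0.0017, 0, 0, 0, -4],
)

```text
t: 14.65
ee_pos: [640.1, 8.8, 169.2]
ee_rot: [2.581, 1.786, -0.001]
wrist_force: [1.2, -16.1, 1.2]
grip_width: -0.002
gripper_force: 7.0
```

>>> move_arm(
  commands=[255, 0.00134, 0.00046, 0, 0, 0, -1, 255, 0.00269, 0.0009, 0, 0, 0, -2, 255, 0.00404, 0.00131, 0, 0, 0, -3, 255, 0.0054, 0.0017, 0, 0, 0, -4],
)

```text
t: 15.15
ee_pos: [643.9, 13.1, 169.3]
ee_rot: [2.517, 1.875, -0.001]
wrist_force: [2.3, -16.7, 1.1]
grip_width: 0.003
gripper_force: 7.2
```

>>> move_arm(
  commands=[255, 0.00134, 0.00046, 0, 0, 0, -1, 255, 0.00269, 0.0009, 0, 0, 0, -2, 255, 0.00404, 0.00131, 0, 0, 0, -3, 255, 0.0054, 0.0017, 0, 0, 0, -4],
)

```text
t: 15.65
ee_pos: [647.2, 17.8, 169.3]
ee_rot: [2.45, 1.961, -0.0]
wrist_force: [2.6, -16.0, 0.2]
grip_width: 0.009
gripper_force: 7.2
```

```bash
python3 -c "from h import st;st()"
```

```text
t 15.65 p [647.2  17.8 169.3] psi 77.35 rel hub(tool) [ -29.3   76.4 -169.1] F tool [-15.09   6.05  -0.1 ] q [-0.01  0.35  1.87 -0.    0.92  0.22]
```

>>> move_arm(
  commands=[255, 0.00134, 0.00046, 0, 0, 0, -1, 255, 0.00269, 0.0009, 0, 0, 0, -2, 255, 0.00404, 0.00131, 0, 0, 0, -3, 255, 0.0054, 0.0017, 0, 0, 0, -4],
)

```text
t: 16.15
ee_pos: [650.2, 22.7, 169.4]
ee_rot: [2.38, 2.045, -0.0]
wrist_force: [3.5, -16.7, 0.7]
grip_width: 0.008
gripper_force: 7.2
```

>>> move_arm(
  commands=[255, 0.00134, 0.00046, 0, 0, 0, -1, 255, 0.00269, 0.0009, 0, 0, 0, -2, 255, 0.00404, 0.00131, 0, 0, 0, -3, 255, 0.0054, 0.0017, 0, 0, 0, -4],
)

```text
t: 16.65
ee_pos: [652.9, 27.8, 169.4]
ee_rot: [2.307, 2.127, 0.0]
wrist_force: [4.9, -14.6, -0.2]
grip_width: 0.006
gripper_force: 7.1
```

>>> move_arm(
  commands=[255, 0.00134, 0.00046, 0, 0, 0, -1, 255, 0.00269, 0.0009, 0, 0, 0, -2, 255, 0.00404, 0.00131, 0, 0, 0, -3, 255, 0.0054, 0.0017, 0, 0, 0, -4],
)

```text
t: 17.15
ee_pos: [655.2, 33.2, 169.5]
ee_rot: [2.231, 2.206, 0.001]
wrist_force: [6.2, -13.3, 0.1]
grip_width: 0.001
gripper_force: 6.8
```

>>> move_arm(
  commands=[255, 0.00134, 0.00046, 0, 0, 0, -1, 255, 0.00269, 0.0009, 0, 0, 0, -2, 255, 0.00404, 0.00131, 0, 0, 0, -3, 255, 0.0054, 0.0017, 0, 0, 0, -4],
)

```text
t: 17.65
ee_pos: [657.1, 38.7, 169.5]
ee_rot: [2.153, 2.282, 0.001]
wrist_force: [7.4, -13.3, -1.4]
grip_width: 0.002
gripper_force: 6.5
```

>>> move_arm(
  commands=[255, 0.00134, 0.00046, 0, 0, 0, -1, 255, 0.00269, 0.0009, 0, 0, 0, -2, 255, 0.00404, 0.00131, 0, 0, 0, -3, 255, 0.0054, 0.0017, 0, 0, 0, -4],
)

```text
t: 18.15
ee_pos: [658.6, 44.3, 169.5]
ee_rot: [2.072, 2.356, 0.001]
wrist_force: [6.9, -11.2, -1.7]
grip_width: 0.005
gripper_force: 6.1
```

>>> move_arm(
  commands=[255, 0.00134, 0.00046, 0, 0, 0, -1, 255, 0.00269, 0.0009, 0, 0, 0, -2, 255, 0.00404, 0.00131, 0, 0, 0, -3, 255, 0.0054, 0.0017, 0, 0, 0, -4],
)

```text
t: 18.65
ee_pos: [659.6, 50.1, 169.6]
ee_rot: [1.989, 2.427, 0.002]
wrist_force: [7.9, -10.4, -1.3]
grip_width: 0.005
gripper_force: 5.6
```

```bash
python3 -c "from h import st;st()"
```

```text
t 18.65 p [659.6  50.1 169.6] psi 101.34 rel hub(tool) [ -28.6   76.7 -169.2] F tool [-11.75   5.72   1.37] q [ 0.04  0.37  1.84 -0.    0.93 -0.16]
```

>>> move_arm(
  commands=[255, 0.00134, 0.00046, 0, 0, 0, -1, 255, 0.00269, 0.0009, 0, 0, 0, -2, 255, 0.00404, 0.00131, 0, 0, 0, -3, 255, 0.0054, 0.0017, 0, 0, 0, -4],
)

```text
t: 19.15
ee_pos: [660.2, 55.9, 169.5]
ee_rot: [1.903, 2.495, 0.002]
wrist_force: [8.3, -8.8, -1.4]
grip_width: 0.006
gripper_force: 5.0
```

>>> move_arm(
  commands=[255, 0.00134, 0.00046, 0, 0, 0, -1, 255, 0.00269, 0.0009, 0, 0, 0, -2, 255, 0.00404, 0.00131, 0, 0, 0, -3, 255, 0.0054, 0.0017, 0, 0, 0, -4],
)

```text
t: 19.65
ee_pos: [660.3, 61.8, 169.5]
ee_rot: [1.815, 2.56, 0.002]
wrist_force: [7.9, -6.8, -1.5]
grip_width: 0.007
gripper_force: 4.4
```

>>> move_arm(
  commands=[255, 0.00134, 0.00046, 0, 0, 0, -1, 255, 0.00269, 0.0009, 0, 0, 0, -2, 255, 0.00404, 0.00131, 0, 0, 0, -3, 255, 0.0054, 0.0017, 0, 0, 0, -4],
)

```text
t: 20.15
ee_pos: [660.1, 67.7, 169.5]
ee_rot: [1.725, 2.622, 0.002]
wrist_force: [7.2, -4.8, -1.7]
grip_width: 0.009
gripper_force: 3.8
```

```bash
python3 -c "from h import st;st()"
```

```text
t 20.15 p [660.1  67.7 169.5] psi 113.34 rel hub(tool) [ -27.7   76.5 -169.2] F tool [-7.28  4.69  1.74] q [ 0.07  0.37  1.83 -0.    0.93 -0.34]
```

>>> move_arm(
  commands=[255, 0.00134, 0.00046, 0, 0, 0, -1, 255, 0.00269, 0.0009, 0, 0, 0, -2, 255, 0.00404, 0.00131, 0, 0, 0, -3, 255, 0.0054, 0.0017, 0, 0, 0, -4],
)

```text
t: 20.65
ee_pos: [659.3, 73.5, 169.4]
ee_rot: [1.632, 2.681, 0.002]
wrist_force: [5.9, -2.1, -2.3]
grip_width: 0.005
gripper_force: 3.0
```

>>> move_arm(
  commands=[255, 0.00134, 0.00046, 0, 0, 0, -1, 255, 0.00269, 0.0009, 0, 0, 0, -2, 255, 0.00404, 0.00131, 0, 0, 0, -3, 255, 0.0054, 0.0017, 0, 0, 0, -4],
)

```text
t: 21.15
ee_pos: [658.2, 79.3, 169.3]
ee_rot: [1.538, 2.737, 0.002]
wrist_force: [6.2, -1.2, -1.2]
grip_width: 0.007
gripper_force: 2.3
```

```bash
python3 -c "from h import st;st()"
```

```text
t 21.15 p [658.2  79.3 169.3] psi 121.33 rel hub(tool) [ -27.1   76.3 -169.1] F tool [-4.22  4.68  1.25] q [ 0.08  0.37  1.83 -0.    0.93 -0.46]
```

>>> move_arm(
  commands=[255, 0.00134, 0.00046, 0, 0, 0, -1, 255, 0.00269, 0.0009, 0, 0, 0, -2, 255, 0.00404, 0.00131, 0, 0, 0, -3, 255, 0.0054, 0.0017, 0, 0, 0, -4],
)

```text
t: 21.65
ee_pos: [655.9, 85.0, 169.1]
ee_rot: [1.442, 2.79, 0.0]
wrist_force: [3.4, 0.2, -0.2]
grip_width: 0.008
gripper_force: 1.3
```

```bash
python3 -c "from h import st;st()"
```

```text
t 21.65 p [655.9  85.  169.1] psi 125.33 rel hub(tool) [ -26.1   75.4 -169. ] F tool [-1.8   2.89  0.24] q [ 0.09  0.37  1.84 -0.    0.93 -0.52]
```

About half the drag remains, so the wheel is roughly 0.14 rad past the top. Holding, then backing off.

>>> move_arm(
  commands=[255, 0, 0, 0, 0, 0, 0, 255, 0, 0, 0, 0, 0, 0, 255, 0, 0, 0, 0, 0, 0, 255, 0, 0, 0, 0, 0, 0],
)

```text
t: 22.15
ee_pos: [655.5, 84.9, 168.8]
ee_rot: [-1.444, -2.79, 0.0]
wrist_force: [0.8, -0.7, -1.2]
grip_width: 0.002
gripper_force: 0.0
```

>>> move_arm(
  commands=[255, -0.001, 0, 0, 0, 0, 0, 255, -0.003, 0, 0, 0, 0, 0, 255, -0.006, 0, 0, 0, 0, 0, 255, -0.01, 0, 0, 0, 0, 0, 255, -0.015, 0, 0, 0, 0, 0, 255, -0.02, 0, 0, 0, 0, 0, 255, -0.02, 0, 0, 0, 0, 0],
)

```text
t: 23.02
ee_pos: [667.5, 68.3, 168.9]
ee_rot: [1.445, 2.79, -0.0]
wrist_force: [-0.9, 0.2, 1.6]
grip_width: 0.004
gripper_force: 0.0
```

>>> move_arm(
  commands=[255, 0, 0, -0.03, 0, 0, 0, 255, 0, 0, -0.06, 0, 0, 0, 255, 0, 0, -0.1, 0, 0, 0, 255, 0, 0, -0.1, 0, 0, 0],
)

```text
t: 23.52
ee_pos: [668.7, 68.8, 272.3]
ee_rot: [1.442, 2.786, 0.004]
wrist_force: [0.9, 0.1, -0.2]
grip_width: 0.002
gripper_force: 0.0
```

```bash
python3 - <<'E'
from h import *
from workcell import grab_frame
st()
f=grab_frame('scene');g=grab_frame('top')
import pickle;pickle.dump({'scene':f,'top':g},open('f1.pkl','wb'))
im=np.vstack([f['image'][120:270,140:340],g['image'][120:270,190:390]])
im=np.hstack([f['image'][120:270,160:290],g['image'][120:270,200:330]])
cv2.imwrite('pics/a.png',cv2.convertScaleAbs(cv2.resize(im,None,fx=3,fy=3),alpha=1.6))
E
```

```text
t 23.52 p [668.7  68.8 272.3] psi 125.27 rel hub(tool) [ -47.3   77.6 -271.9] F tool [-0.44  0.79  0.18] q [ 0.07  0.27  1.76  0.    1.1  -0.55]
```

View pics/a.png

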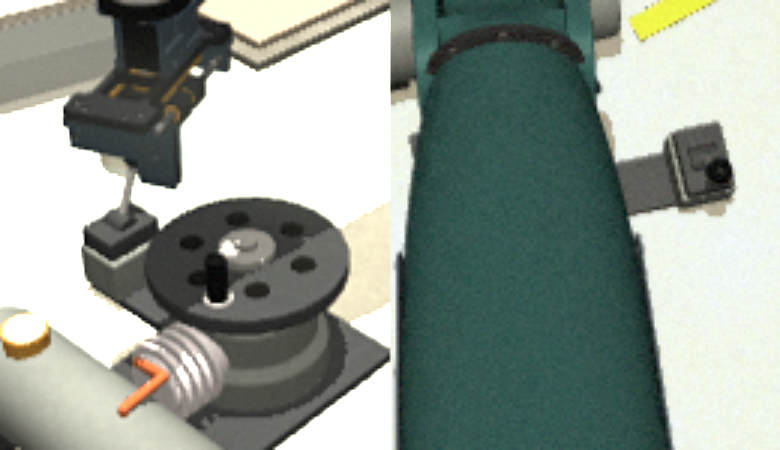

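The wheel stands with its pin towards the tank (pin top (217,256) in the crop) and the ball is still on its -x side. Next the brake: approach from -x.

>>> move_arm(
  commands=[255, -0.105, -0.231, 0, 0, 0, 23.3, 255, -0.105, -0.231, 0, 0, 0, 23.3, 255, -0.105, -0.231, 0, 0, 0, 23.3, 255, -0.105, -0.231, 0, 0, 0, 23.3, 255, -0.105, -0.231, 0, 0, 0, 23.3, 255, -0.105, -0.231, 0, 0, 0, 23.3, 255, -0.105, -0.231, 0, 0, 0, 23.3, 255, -0.105, -0.231, 0, 0, 0, 23.3],
)

```text
t: 24.62
ee_pos: [539.7, -149.5, 268.6]
ee_rot: [-1.976, -2.442, 0.0]
wrist_force: [0.0, 0.4, -0.8]
grip_width: 0.003
gripper_force: 0.0
```

>>> move_arm(
  commands=[255, 0, 0, 0.04, 0, 0, 0, 255, 0, 0, 0.08, 0, 0, 0, 255, 0, 0, 0.105, 0, 0, 0, 255, 0, 0, 0.122, 0, 0, 0, 255, 0, 0, 0.122, 0, 0, 0],
)

```text
t: 25.25
ee_pos: [539.0, -150.0, 146.1]
ee_rot: [-1.976, -2.44, 0.001]
wrist_force: [-0.6, 0.7, 0.7]
grip_width: 0.006
gripper_force: 0.0
```

```bash
python3 - <<'E'
from h import *
from workcell import grab_frame
st()
f=grab_frame('scene');g=grab_frame('top')
im=np.hstack([f['image'][120:270,160:290],g['image'][120:270,200:330]])
cv2.imwrite('pics/b.png',cv2.convertScaleAbs(cv2.resize(im,None,fx=3,fy=3),alpha=1.6))
E
```

```text
t 25.25 p [ 539.  -150.   146.1] psi 101.99 rel hub(tool) [-199.6  -84.  -146.2] F tool [ 0.79 -0.47 -0.66] q [-0.31  0.26  2.05  0.    0.84 -0.52]
```

View pics/b.png

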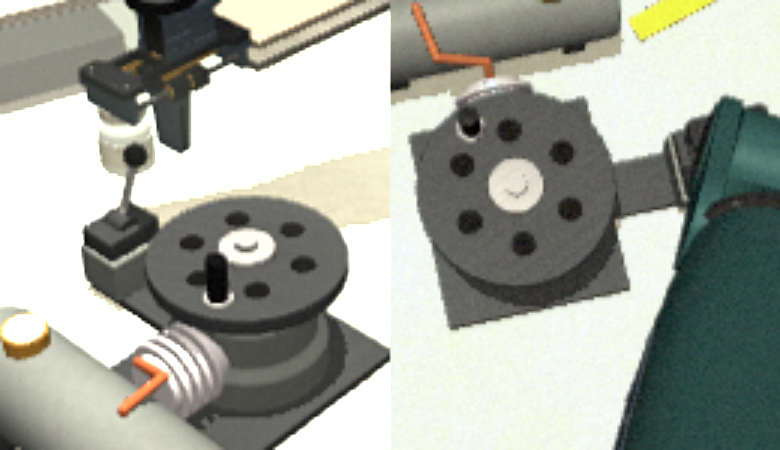

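The pin has not moved, at (217,256) in the scene crop. The fingers stand on the -x side of the ball, which is at (135,153). Swinging the lever.

>>> move_arm(
  commands=[255, 0, 0.008, 0, 0, 0, 0, 255, 0, 0.016, 0, 0, 0, 0, 255, 0, 0.025, 0, 0, 0, 0, 255, 0, 0.034, 0, 0, 0, 0, 255, 0, 0.043, 0, 0, 0, 0, 255, 0, 0.052, 0, 0, 0, 0, 255, 0, 0.061, 0, 0, 0, 0, 255, 0, 0.07, 0, 0, 0, 0, 255, 0, 0.079, 0, 0, 0, 0, 255, 0, 0.085, 0, 0, 0, 0],
)

```text
t: 26.6
ee_pos: [622.9, -132.7, 146.8]
ee_rot: [-1.978, -2.441, 0.0]
wrist_force: [-0.5, 0.1, -1.1]
grip_width: 0.006
gripper_force: 0.4
```

>>> move_arm(
  commands=[255, 0, 0.002, 0, 0, 0, 0, 255, 0, 0.004, 0, 0, 0, 0, 255, 0, 0.006, 0, 0, 0, 0],
)

```text
t: 26.98
ee_pos: [628.2, -131.6, 146.9]
ee_rot: [-1.978, -2.441, 0.0]
wrist_force: [-0.2, -0.1, -0.1]
grip_width: 0.003
gripper_force: 0.4
```

>>> move_arm(
  commands=[255, 0, 0.001, 0, 0, 0, 0, 255, 0, 0.002, 0, 0, 0, 0, 255, 0, 0.003, 0, 0, 0, 0],
)

```text
t: 27.35
ee_pos: [631.2, -131.0, 146.9]
ee_rot: [-1.978, -2.441, 0.0]
wrist_force: [-0.1, -1.1, -1.2]
grip_width: 0.004
gripper_force: 0.4
```

```bash
python3 - <<'E'
from h import *
from workcell import grab_frame
st()
f=grab_frame('scene');g=grab_frame('top')
im=np.hstack([f['image'][120:270,160:290],g['image'][120:270,200:330]])
cv2.imwrite('pics/c.png',cv2.convertScaleAbs(cv2.resize(im,None,fx=3,fy=3),alpha=1.6))
E
```

```text
t 27.35 p [ 631.2 -131.   146.9] psi 101.97 rel hub(tool) [-200.2   10.6 -146.9] F tool [-1.01 -0.35  1.24] q [-0.24  0.38  1.88 -0.    0.89 -0.45]
```

View pics/c.png

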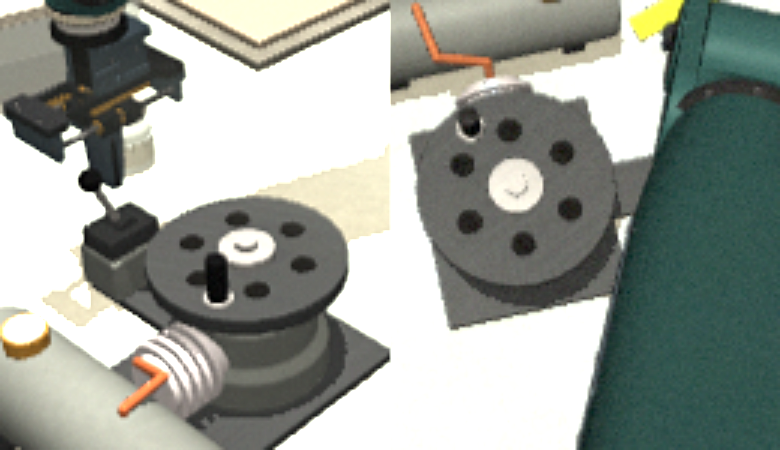

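The lever is over, with the ball at (89,180) in the crop. Easing on to find the stop.

>>> move_arm(
  commands=[255, 0, 0.001, 0, 0, 0, 0, 255, 0, 0.002, 0, 0, 0, 0],
)

```text
t: 27.7
ee_pos: [633.2, -130.6, 146.9]
ee_rot: [-1.978, -2.441, 0.0]
wrist_force: [-1.1, 0.3, 0.6]
grip_width: 0.008
gripper_force: 0.4
```

>>> move_arm(
  commands=[255, 0, 0.001, 0, 0, 0, 0, 255, 0, 0.002, 0, 0, 0, 0],
)

```text
t: 27.95
ee_pos: [635.2, -130.2, 146.9]
ee_rot: [-1.978, -2.441, -0.0]
wrist_force: [-1.4, 0.2, -0.4]
grip_width: 0.005
gripper_force: 0.4
```

```bash
python3 - <<'E'
from h import *
from workcell import grab_frame
f=grab_frame('scene')
print(proj(f,[658.2,-125,157]),ray(f,189.7,180,157))
E
```

```text
[188.49684346 181.98375714] [ 650.10547111 -132.60363663  157.        ]
```

>>> move_arm(
  commands=[255, 0, 0.001, 0, 0, 0, 0, 255, 0, 0.002, 0, 0, 0, 0],
)

```text
t: 28.25
ee_pos: [637.1, -129.8, 146.9]
ee_rot: [-1.978, -2.441, 0.0]
wrist_force: [-1.0, -1.2, -0.6]
grip_width: 0.007
gripper_force: 0.4
```

>>> move_arm(
  commands=[255, 0, 0.001, 0, 0, 0, 0, 255, 0, 0.0015, 0, 0, 0, 0],
)

```text
t: 28.5
ee_pos: [637.9, -129.5, 146.7]
ee_rot: [-1.977, -2.44, 0.002]
wrist_force: [-7.6, -1.7, 2.6]
grip_width: 0.002
gripper_force: 4.0
```

```bash
python3 - <<'E'
from h import *
from workcell import grab_frame
st()
f=grab_frame('scene')
im=f['image'][150:220,150:250]
cv2.imwrite('pics/d.png',cv2.convertScaleAbs(cv2.resize(im,None,fx=6,fy=6,interpolation=2),alpha=1.6))
E
```

```text
t 28.5 p [ 637.9 -129.5  146.7] psi 101.97 rel hub(tool) [-200.1   17.1 -146.8] F tool [-0.08 -7.8  -2.63] q [-0.24  0.39  1.86 -0.    0.89 -0.44]
```

View pics/d.png

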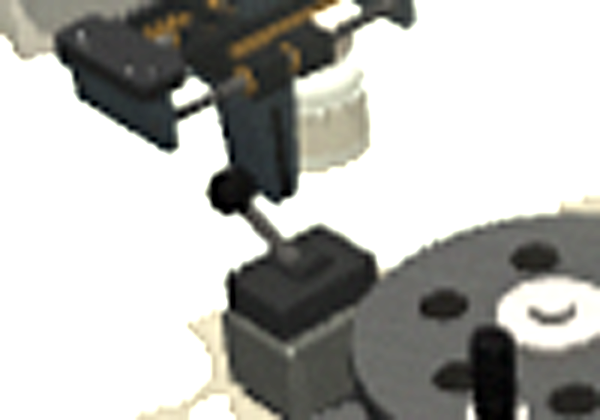

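Stop reached: the force jumped to 7.8 N and the ball is fully over at (232,190) in the crop. Backing off and rising.

>>> move_arm(
  commands=[255, 0, -0.005, 0, 0, 0, 0, 255, 0, -0.015, 0, 0, 0, 0, 255, 0, -0.03, 0, 0, 0, 0, 255, 0, -0.03, -0.04, 0, 0, 0, 255, 0, -0.03, -0.09, 0, 0, 0, 255, 0, -0.03, -0.12, 0, 0, 0, 255, 0, -0.03, -0.12, 0, 0, 0, 255, 0, -0.03, -0.12, 0, 0, 0],
)

```text
t: 29.55
ee_pos: [608.3, -135.7, 266.1]
ee_rot: [-1.978, -2.44, 0.001]
wrist_force: [-0.1, 0.4, 0.1]
grip_width: 0.004
gripper_force: 0.0
```

```bash
python3 - <<'E'
from h import *
from workcell import grab_frame,ctrl
import pickle
st()
f=grab_frame('scene')['image'];g=pickle.load(open('f1.pkl','rb'))['scene']['image']
a=f[195:225,215:260].astype(int);b=g[195:225,215:260].astype(int)
print('wheel diff',abs(a-b).mean())
# ball: dark blob near (189,181)
m=(f[172:192,178:200].max(2)<40);print('ball px',np.argwhere(m).mean(0)[::-1]+[178,172],m.sum())
print(ctrl.hand_in())
E
```

```text
t 29.55 p [ 608.3 -135.7  266.1] psi 101.95 rel hub(tool) [-200.   -13.  -266.1] F tool [ 0.45  0.02 -0.12] q [-0.26  0.2   1.86 -0.    1.08 -0.47]
wheel diff 17.82345679012346
ball px [188.5        182.20454545] 44
the job is handed in; nothing more can be done
None
```

The job is handed in: the wheel was stopped about 0.14 rad past the top by feel, the brake lever is fully over to its stop, and the robot is clear of everything; my last frame comparison around the pin did show a brightness change (probably the arm's shadow), which I did not check further before handing in.

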